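Lid the nut jar and bring it to the front of the jar carousel

TASK

The open jar on the jar carousel has just been filled: put its wooden lid on so that it sits flat and fully home, and only then turn the carousel gently (the handle in its middle is there for that) until that jar stands squarely in line with the pointer on the carousel's foot. Finish while still gripping the carousel and holding it still there: do not let go. Leave the mug, the bottle and the tumbler where they are.

Things in the scene. Friction and masses are not known exactly. Their poses are not given: they have to be found in the camera images.
- carousel: Fixed grey foot of the carousel, a disc 200 mm across, 20 mm high. Origin: on the carousel's vertical axis, at worktop height. Its -x axis points to the front, where a flat tongue runs out under the turntable to an upright pointer 16 x 16 mm, 60 mm high. The foot may be turned up to 0.4 rad from facing the robot.
- pointer (a point): Top of the upright pointer of the foot, 164 mm from the carousel's axis, 60 mm above the worktop: it marks the front.
- front_spot (a point): Point fixed to the foot on the line from the axis to the pointer, 95 mm from the axis and 121 mm above the worktop: where the centre of the open jar's rim must come.
- jar_mouth (a point): Centre of the rim of the open jar, the only jar without a lid (nuts inside it, lower than 60 mm above its foot), and the tallest jar. The jar is fixed on the turntable, 95 mm from the axis; outside diameter 68 mm, inside 58 mm, rim 121 mm above the worktop. Z is up.
- turntable: The part that turns: wooden disc 280 mm across, top 36 mm above the worktop, with five white jars fixed on it 72 degrees apart and a handle in the middle. Origin: on the axis, 22 mm above the worktop. The open jar lies at its -x. It turns freely, several turns either way, about the vertical with 0.04 N m friction, and stays where it is left. Closed jars' tops are 96 to 112 mm above the worktop.
- lid: Loose round wooden lid, about 70 g, upright on the worktop. Origin: centre of its underside. From below: plug 50 mm across, 10 mm high, edge bevelled; disc 70 mm across, 8 mm thick (10 to 18 mm up); round knob 20 mm across (18 to 50 mm up). The plug goes into the jar; fully home, the lid's origin is 10 mm below the rim.
- mug: Bystander: white mug, 76 mm across, 90 mm high. Origin: centre of its underside.
- bottle: Bystander: bottle, 64 mm across, 170 mm high. Origin: centre of its underside.
- tumbler: Bystander: plain glass tumbler, 60 mm across, 100 mm high. Origin: centre of its underside.
- handle (a point): Centre of the handle, on the axis, 151 mm above the worktop: an upright flat wooden grip on a 24 mm round post, part of the turntable, 50 mm long (along its x, which is the turntable's x), 14 mm thick (along y), 50 mm high, its top 176 mm above the worktop. The way to turn and hold the carousel from above.
There are look-alikes about, which are no part of the job. What is meant by the lid is not orange, and is the smaller of those in its own colour.

How it is judged:
On the way, in this order (a step that is already met when the one before it is completed fails the run):
1. the lid is fully home and flat on the open jar, let go, while the jar is away from the front (horizontal distance between lid and jar_mouth below 0.007 m and z of lid in the frame of jar_mouth below -0.007 m and angle between lid's own z axis and vertical below 0.08 rad and contact force between the fingers and lid below 0.2 N), for 0.2 s.
2. the jar has been turned to the pointer, and the turntable is held (horizontal distance between jar_mouth and front_spot below 0.012 m and contact force between the fingers and turntable above 2 N), for 0.2 s.
At the end, for the whole second after the job is handed in: Carousel still held (over 2 N), at rest (under 0.1 rad/s), the jar within 12 mm of the front spot, its lid on (centred within 7 mm, plug at least 7 mm in, tilt under 0.08 rad), mug, bottle and tumbler within 30 mm of where they stood (all of step 2 and angular speed of turntable below 0.1 rad/s and horizontal distance between lid and jar_mouth below 0.007 m and z of lid in the frame of jar_mouth below -0.007 m and angle between lid's own z axis and vertical below 0.08 rad and distance of each of mug, bottle, tumbler from where it was at the start of the episode below 0.03 m); the arm keeps its last pose, push and grip.
It fails at once if the carousel is spun faster than 5 rad/s (angular speed of turntable above 5 rad/s).
It fails at once if the mug, bottle or tumbler is moved more than 30 mm (distance of any of mug, bottle, tumbler from where it was at the start of the episode above 0.03 m).
It also fails if it takes over 72 s, if anything falls off the work surface, if the arm or the gripper's body presses on something with over 40 N, if the wrist force passes 120 N, or if a joint passes its speed limit or range.

ROBOT

A 6-joint arm with a two-finger parallel gripper is mounted at the origin on the work surface. World frame = base frame: x ahead of the robot, y to its left, z up, the work surface at z = 0. Lengths are in m, angles in rad, forces in N, time in s.
With the tool pointing down it reaches from about 0.25 to 0.725 m from the base axis. Payload 4 kg.
Tool frame: the origin (TCP) lies between the finger pads; the fingertips stand 11 mm ahead of it and the grasp point (between the pads) lies 8 mm behind it (tcp_to_tips is the z of the fingertips in the tool frame, in m); z points along the fingers, y is the direction in which the jaws open and shut (so a half turn about z gives the same grasp; the last joint's range is limited). The gripper opens to 85 mm and grips with 20 to 120 N. Pads are 22 mm wide; open, the fingers measure 114 mm over their backs; the gripper's body (76 mm by 85 mm) begins 54 mm behind the grasp point. The pads swing forward as they close: fully open they stand 13 mm farther back than shut.
Start: joints at [-1.228, 0.241, 0.005, 1.335, 0, 1.571], TCP at [0.168, -0.471, 0.242] pointing down, gripper open.
Joint ranges: [-2.72, 2.72], [-1.05, 1.87], [-1.09, 1.28], [-1.99, 2.15], [-1.42, 1.44], [-3.14, 3.14]. Speed limits (rad/s): [2.79, 2.79, 3.14, 3.14, 3.14, 3.14].

INTERFACE

Orientations are given as a unit quaternion [x, y, z, w].
In Python, from workcell import * gives the robot as it stands.
- The arm moves only by the tool move_arm, never from a script. Its argument "moves" is a list that holds one entry, the list of rows, each a list of 7 numbers: the shift along the world's x, y, z in units of 500 mm (1.0 is 500 mm), then the turn, a rotation vector about the world's x, y, z in units of 30 degrees (1.0 is 30 degrees), then the closure, from -1 (fully open) to 1 (shut), so that 0 is half open. A call has 1 to 8 rows; each row shifts and turns the pose as measured when the row begins; what a row does not reach is not made up. A row lasts 1/12 s, in which the tool goes at most 41.7 mm and 7.16 degrees, less where a joint would pass 70% of its speed; a pose out of reach is approached as far as the arm can. A call with a number of a shift or a turn outside -1 to 1 is refused whole. A call with a gripper value outside its range is refused whole. The fingers move at their own pace and stop on an object; the grip force is fixed at half the most. Time passes only in rows, so rows that do not move let the fingers close. It gives the time, the measured TCP pose, the force and the opening at its end, in the units of the state.
- get_obs(): the state, without advancing time (a new reading comes with each control period).
- camera(name): name is "scene" or "top" or "wrist"; returns a dict with "pixels" (384x512x3 uint8, red, green, blue), "range_z" (384x512 float32, m along the optical axis (not along the pixel's ray), 0 where there is no reading), "fx", "fy", "cx", "cy" (pixels), "distortion" ([k1, k2, p1, p2, k3] as OpenCV has them; the pictures are not rectified), "extrinsics" (4x4, takes a point from camera to world coordinates). Camera axes: x right, y down, z forward; pixel columns grow to the right and rows downward; lengths in m; the calibration is good to about 2 mm. A picture is of the moment at which its call begins.
- job_done(): hands the job in, once; it reports no verdict.
The state is a dict: "clock": time; "joint_pos": joint angles; "joint_vel": joint speeds; "tau": joint torques, N m; "eef_pos": TCP position; "tool_rot": TCP orientation; "ft_force": force on the tool from outside, world axes, zero at the start; "ft_torque": the same for the moment, N m; "grip_width": finger opening in m.
Only numpy, scipy, OpenCV 4.12 (cv2) and the standard library are available. Lean on these libraries where they do the work, as an engineer would, in place of code of your own. Each camera call takes 0.05 s, during which the arm holds its last target.

## Working session

There is one attempt and no reset: what is moved stays moved. The work goes in short steps, Python scripts to look and compute and a tool call to move; the robot and the scene stay as the last step left them, time stands still between calls to the robot, and variables do not carry over. Pictures are saved under pics/ and viewed, and the job is handed in when it is done.

Besides the shell and the picture viewer there is one more tool, called after ">>>" by a JSON object that holds its "method" and its "body", one argument or row to a line. move_arm: Moves the arm, as the interface text tells. Shifts and turns lie within -1 to 1; 1 stands for 500 mm of shift or 30 degrees of turn. Its arguments: {"type":"object","properties":{"moves":{"type":"array","items":{"type":"array","items":{"type":"array","items":{"type":"number"}}}}},"required":["moves"]}

```bash
mkdir -p pics; ls
cat > h.py <<'E'
from workcell import *
import numpy as np, cv2, pickle
def grab(n,tag):
    c=camera(n); pickle.dump(c,open(f'pics/{tag}.pkl','wb')); cv2.imwrite(f'pics/{tag}.png',np.ascontiguousarray(c['pixels'][:,:,::-1])); return c
def load(tag): return pickle.load(open(f'pics/{tag}.pkl','rb'))
def cloud(c):
    h,w=c['range_z'].shape
    u,v=np.meshgrid(np.arange(w),np.arange(h))
    K=np.array([[c['fx'],0,c['cx']],[0,c['fy'],c['cy']],[0,0,1]],float)
    p=cv2.undistortPoints(np.stack([u,v],-1).reshape(-1,1,2).astype(np.float64),K,np.array(c['distortion'],float)).reshape(h,w,2)
    z=c['range_z'][...,None].astype(float)
    P=np.concatenate([p*z,z],-1); E=np.array(c['extrinsics'])
    W=P@E[:3,:3].T+E[:3,3]; W[c['range_z']<=0]=np.nan
    return W
E
python3 - <<'E'
from h import *
o=get_obs()
for k,v in o.items(): print(k,v)
for n in ['scene','top','wrist']:
    c=grab(n,n+'0'); print(n,np.round(c['extrinsics'],3).tolist(),c['fx'])
E
```

```text
pics
clock 0.0
joint_pos [-1.22799509e+00  2.41411587e-01  3.73770909e-03  1.33521815e+00
  6.29322905e-06  1.57080186e+00]
joint_vel [-0.00048035  0.00045226  0.00117531  0.00068596 -0.00082262 -0.00010524]
tau [-1.79623541e-03 -3.72317898e+01  2.52409297e+01  1.71351002e-02
 -1.47841424e-04 -2.95154386e-06]
eef_pos [ 0.16785998 -0.47033315  0.24141879]
tool_rot [ 9.85346772e-01  1.70559788e-01 -1.75626793e-04 -1.03303425e-03]
ft_force [-0.0590903   0.03528931 -0.6981185 ]
ft_torque [ 0.02475473 -0.04747619 -0.02327021]
grip_width 0.08541896610999142
scene [[-0.337, 0.634, -0.696, 1.248], [0.941, 0.211, -0.264, 0.268], [-0.02, -0.744, -0.668, 0.831], [0.0, 0.0, 0.0, 1.0]] 378.266998468512
top [[-0.012, -0.989, 0.148, 0.315], [-1.0, 0.013, 0.007, 0.007], [-0.008, -0.148, -0.989, 1.577], [0.0, 0.0, 0.0, 1.0]] 464.4193793867869
wrist [[0.336, -0.904, -0.265, 0.237], [-0.942, -0.323, -0.092, -0.445], [-0.002, 0.28, -0.96, 0.374], [0.0, 0.0, 0.0, 1.0]] 285.95859522919517
```

View pics/scene0.png

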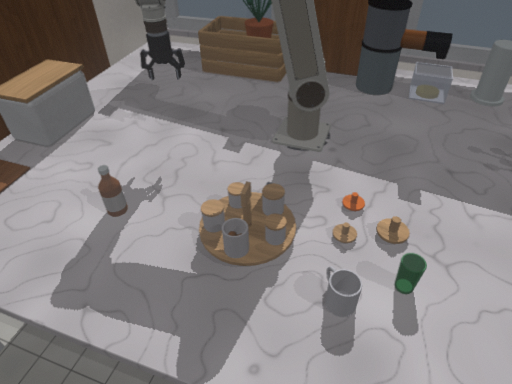

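View pics/top0.png

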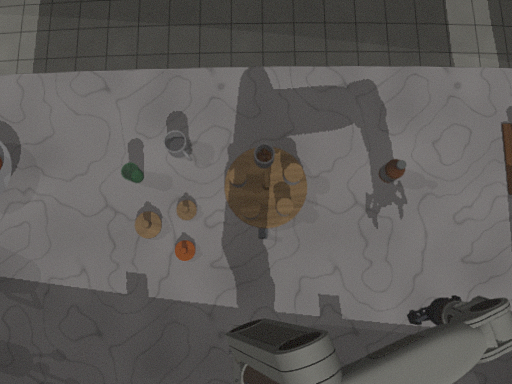

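View pics/wrist0.png

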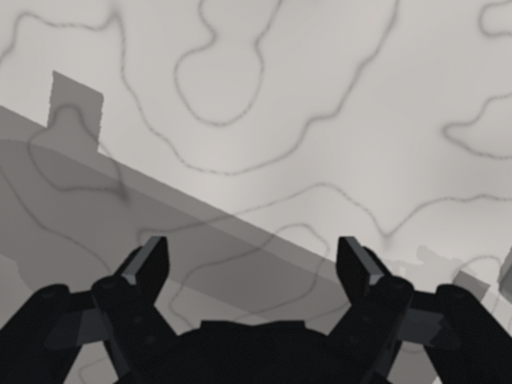

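Candidates for the lid in the scene view: small wooden one at (345,232), large wooden one at (393,230) and orange one at (354,201). In the top view they are at (186,209), (148,224) and (185,250). By the description it is the small wooden one. The open jar is at top (264,154) and the pointer is near top (263,233).

Run:
```python
from h import *
c=load('top0'); W=cloud(c); z=W[...,2]
s=load('scene0'); S=cloud(s)
# table level check
print('table z top',np.nanmedian(z[260:275,60:120]),'scene',np.nanmedian(S[300:330,120:180,2]))
def circ(P):
    A=np.c_[2*P,np.ones(len(P))]; b=(P**2).sum(1); x=np.linalg.lstsq(A,b,rcond=None)[0]; return x[:2],np.sqrt(x[2]+x[:2]@x[:2])
def show(name,W,u0,u1,v0,v1,z0,z1):
    R=W[v0:v1,u0:u1].reshape(-1,3); R=R[(R[:,2]>z0)&(R[:,2]<z1)]
    if len(R)<3: print(name,len(R)); return R
    (cc,r)=cv2.minEnclosingCircle(R[:,:2].astype(np.float32)); 
    print(name,len(R),'mean',R.mean(0).round(4),'mec',np.round(cc,4),round(r,4),'min',R.min(0).round(3),'max',R.max(0).round(3)); return R
show('smalllid disc top',W,172,202,195,222,.012,.025)
show('smalllid knob',W,172,202,195,222,.04,.06)
show('biglid disc',W,130,165,206,242,.008,.03)
show('biglid knob',W,130,165,206,242,.04,.08)
show('turntable',W,220,310,145,232,.028,.042)
show('handle',W,220,310,145,232,.165,.185)
show('jar rim',W,250,278,140,168,.112,.13)
show('pointer',W,250,278,226,245,.045,.07)
print(z[226:244,256:272].round(3))
print('scene')
show('small disc',S,325,362,215,245,.012,.024); show('small knob',S,325,362,215,245,.04,.06)
show('handle',S,235,260,175,215,.13,.185)
show('handletop',S,235,260,175,215,.17,.185)
show('jar rim',S,218,254,215,260,.115,.128)
show('tt',S,190,300,180,262,.030,.040)
big=np.hstack([cv2.resize(c['pixels'][120:260,110:320],None,fx=2.6,fy=2.6)])[:,:,::-1]
cv2.imwrite('pics/crop1.png',cv2.convertScaleAbs(big,alpha=1.8))
cv2.imwrite('pics/crop2.png',cv2.resize(s['pixels'][160:300,190:440],None,fx=3,fy=3)[:,:,::-1])
```

```text
table z top 0.00030121706819641325 scene 0.00039344817038300395
smalllid disc top 258 mean [0.4814 0.2481 0.0187] mec [0.481  0.2483] 0.0344 min [0.449 0.217 0.012] max [0.514 0.28  0.025]
smalllid knob 30 mean [0.4814 0.2459 0.0499] mec [0.4812 0.2467] 0.0099 min [0.473 0.237 0.045] max [0.49  0.256 0.056]
biglid disc 513 mean [0.432  0.3767 0.0234] mec [0.4338 0.3807] 0.0639 min [0.377 0.331 0.008] max [0.489 0.438 0.03 ]
biglid knob 62 mean [0.4318 0.3754 0.0635] mec [0.4312 0.3769] 0.0139 min [0.42  0.364 0.041] max [0.444 0.39  0.072]
turntable 3330 mean [ 0.5472 -0.0208  0.0362] mec [ 0.557  -0.0205] 0.1405 min [ 0.418 -0.159  0.028] max [0.693 0.118 0.042]
handle 78 mean [ 0.5542 -0.0206  0.1761] mec [ 0.556  -0.0197] 0.0252 min [ 0.531 -0.027  0.166] max [ 0.581 -0.015  0.185]
jar rim 107 mean [ 0.6497 -0.0158  0.1206] mec [ 0.6503 -0.016 ] 0.0341 min [ 0.617 -0.05   0.112] max [0.684 0.015 0.127]
pointer 26 mean [ 0.3929 -0.0082  0.0583] mec [ 0.3927 -0.009 ] 0.0097 min [ 0.385 -0.014  0.046] max [ 0.401 -0.001  0.069]
[[ 0.035  0.034  0.038  0.035  0.033  0.036  0.04   0.03
[... 2081 characters left out ...]
 0.2483 0.0175] mec [0.4844 0.2471] 0.0356 min [0.452 0.214 0.013] max [0.519 0.283 0.024]
small knob 45 mean [0.4851 0.2479 0.0476] mec [0.4832 0.2467] 0.0113 min [0.472 0.238 0.04 ] max [0.494 0.258 0.052]
handle 196 mean [ 0.5636 -0.0168  0.1598] mec [ 0.5568 -0.0196] 0.026 min [ 0.532 -0.027  0.13 ] max [ 0.583 -0.011  0.179]
handletop 75 mean [ 0.5587 -0.0187  0.1754] mec [ 0.557  -0.0211] 0.0259 min [ 0.532 -0.027  0.171] max [ 0.583 -0.012  0.179]
jar rim 182 mean [ 0.6519 -0.0144  0.1196] mec [ 0.6508 -0.0161] 0.0349 min [ 0.617 -0.048  0.115] max [0.685 0.019 0.124]
tt 2646 mean [ 0.5836 -0.0026  0.0358] mec [ 0.5563 -0.02  ] 0.1403 min [ 0.417 -0.158  0.03 ] max [0.696 0.12  0.04 ]
```

View pics/crop1.png

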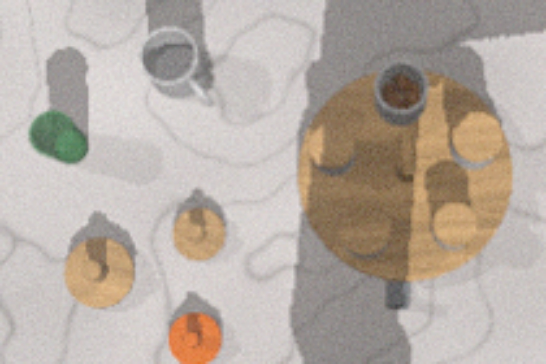

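View pics/crop2.png

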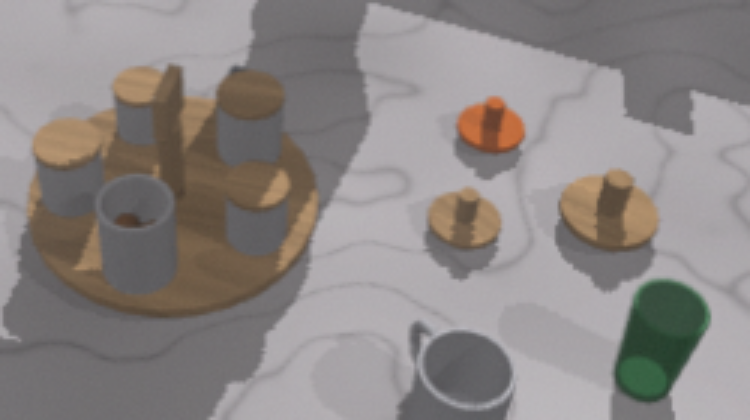

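The crop confirms three candidates. The small wooden lid at top (186,209) has a measured disc radius of about 35 mm and knob top at 50 mm, so it's the right one. It sits at about (0.482, 0.247). I'm moving towards it at a safe height.

>>> {"method": "move_arm", "body": {
  "moves": [
    [[0.033, 0.0755, 0, 0, 0, 0.083, -1], [0.033, 0.0755, 0, 0, 0, 0.083, -1], [0.033, 0.0755, 0, 0, 0, 0.083, -1], [0.033, 0.0755, 0, 0, 0, 0.083, -1], [0.033, 0.0755, 0, 0, 0, 0.083, -1], [0.033, 0.0755, 0, 0, 0, 0.083, -1], [0.033, 0.0755, 0, 0, 0, 0.083, -1], [0.033, 0.0755, 0, 0, 0, 0.083, -1]]
  ]
}}

```text
clock: 0.82
eef_pos: [0.2965, -0.1671, 0.2372]
tool_rot: [0.941, 0.337, -0.001, -0.002]
ft_force: [1.5, -0.0, 1.0]
grip_width: 0.0854
```

```bash
cat > st.py <<'E'
from h import *
from scipy.spatial.transform import Rotation as R
o=get_obs(); r=R.from_quat(o['tool_rot']).as_matrix()
print('t',o['clock'],'pos',o['eef_pos'].round(4),'psi_y',np.degrees(np.arctan2(r[1,1],r[0,1])).round(2),'tool z',r[:,2].round(4),'q',np.degrees(o['joint_pos']).round(1),'F',o['ft_force'].round(2),'T',o['ft_torque'].round(2),'w',round(float(o['grip_width']),4))
E
python3 st.py
```

```text
t 0.8167 pos [ 0.2965 -0.1671  0.2372] psi_y -50.56 tool z [-0.0031  0.0025 -1.    ] q [-29.4  -4.2 -20.4  74.    0.  111.1] F [ 1.53 -0.04  1.04] T [-0.03 -0.08 -0.02] w 0.0854
```

>>> {"method": "move_arm", "body": {
  "moves": [
    [[0.034, 0.0755, 0, 0, 0, 0, -1], [0.034, 0.0755, 0, 0, 0, 0, -1], [0.034, 0.0755, 0, 0, 0, 0, -1], [0.034, 0.0755, 0, 0, 0, 0, -1], [0.034, 0.0755, 0, 0, 0, 0, -1], [0.034, 0.0755, 0, 0, 0, 0, -1], [0.034, 0.0755, 0, 0, 0, 0, -1], [0.034, 0.0755, -0.02, 0, 0, 0, -1]]
  ]
}}

```text
clock: 1.48
eef_pos: [0.4286, 0.1391, 0.2295]
tool_rot: [0.941, 0.339, 0.002, -0.0]
ft_force: [0.9, -0.2, 0.5]
grip_width: 0.0855
```

>>> {"method": "move_arm", "body": {
  "moves": [
    [[0.035, 0.0755, -0.04, 0, 0, 0, -1], [0.035, 0.0755, -0.05, 0, 0, 0, -1], [0.03, 0.05, -0.05, 0, 0, 0, -1], [0, 0, -0.03, 0, 0, 0, -1], [0, 0, 0, 0, 0, 0, -1]]
  ]
}}

```text
clock: 1.9
eef_pos: [0.4757, 0.2405, 0.1457]
tool_rot: [0.939, 0.344, 0.004, -0.001]
ft_force: [-1.3, 0.3, -0.6]
grip_width: 0.0855
```

```bash
python3 st.py
python3 - <<'E'
from h import *
c=grab('wrist','w1'); W=cloud(c)
m=(W[...,2]>.04)&(W[...,2]<.06)&(np.hypot(W[...,0]-.482,W[...,1]-.247)<.05)
P=W[m]; print(len(P),P.mean(0)); print(cv2.minEnclosingCircle(P[:,:2].astype(np.float32)))
m=(W[...,2]>.014)&(W[...,2]<.022)&(np.hypot(W[...,0]-.482,W[...,1]-.247)<.06)
P=W[m]; print(len(P),P.mean(0)); print(cv2.minEnclosingCircle(P[:,:2].astype(np.float32)))
E
```

```text
t 1.9 pos [0.4757 0.2405 0.1457] psi_y -49.7 tool z [ 0.0061  0.0043 -1.    ] q [ 2.680e+01  2.070e+01 -5.100e+00  6.380e+01  1.000e-01  1.665e+02] F [-1.3   0.31 -0.64] T [-0.02  0.06 -0.04] w 0.0855
469 [0.48409119 0.2509619  0.05007297]
((0.4831281006336212, 0.25039079785346985), 0.010010184720158577)
3574 [0.48463463 0.25129284 0.01894831]
((0.4828885793685913, 0.24979792535305023), 0.034694891422986984)
```

View pics/w1.png

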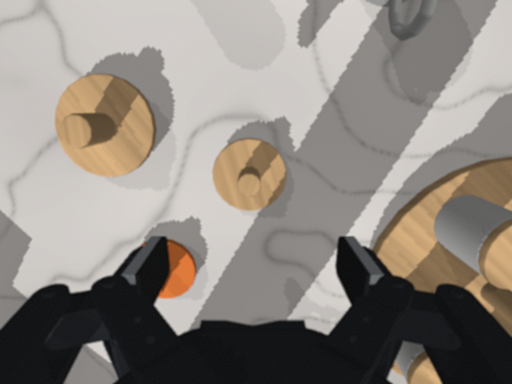

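The wrist view shows the small wooden lid with its knob at (249,181), the big one at (105,125) and the orange one at (180,270). The choice is confirmed (disc radius 34.7 mm, knob radius 10 mm, knob top 50 mm). Centring and lowering.

>>> {"method": "move_arm", "body": {
  "moves": [
    [[0.014, 0.015, -0.03, -0.008, 0.011, 0, -1], [0, 0, -0.04, 0, 0, 0, -1], [0, 0, -0.04, 0, 0, 0, -1], [0, 0, -0.03, 0, 0, 0, -1], [0, 0, 0, 0, 0, 0, -1]]
  ]
}}

```text
clock: 2.37
eef_pos: [0.4857, 0.2466, 0.0816]
tool_rot: [0.94, 0.342, 0.005, -0.0]
ft_force: [-0.8, 0.0, -0.0]
grip_width: 0.0853
```

```bash
python3 st.py
```

```text
t 2.3667 pos [0.4857 0.2466 0.0816] psi_y -49.94 tool z [ 0.0091  0.0043 -0.9999] q [ 26.9  25.3  -8.5  55.6  -0.  166.9] F [-0.78  0.02 -0.03] T [-0.02  0.08  0.  ] w 0.0853
```

>>> {"method": "move_arm", "body": {
  "moves": [
    [[-0.005, 0.003, -0.03, -0.008, 0.018, 0, -1], [0, 0, -0.03, 0, 0, 0, -1], [0, 0, -0.02, 0, 0, 0, -1], [0, 0, -0.01, 0, 0, 0, -1], [0, 0, 0, 0, 0, 0, -1], [0, 0, 0, 0, 0, 0, -1]]
  ]
}}

```text
clock: 2.87
eef_pos: [0.4863, 0.2473, 0.0405]
tool_rot: [0.94, 0.34, 0.004, -0.001]
ft_force: [0.3, 0.3, 0.5]
grip_width: 0.0852
```

```bash
python3 st.py
```

```text
t 2.8667 pos [0.4863 0.2473 0.0405] psi_y -50.21 tool z [ 0.0064  0.0036 -1.    ] q [ 26.9  28.3 -10.8  50.5   0.  167.1] F [0.34 0.25 0.45] T [0.02 0.03 0.  ] w 0.0852
```

>>> {"method": "move_arm", "body": {
  "moves": [
    [[-0.006, 0.002, -0.016, -0.006, 0.01, 0, -1], [0, 0, 0, 0, 0, 0, -1], [0, 0, 0, 0, 0, 0, 0.3], [0, 0, 0, 0, 0, 0, 1], [0, 0, 0, 0, 0, 0, 1], [0, 0, 0, 0, 0, 0, 1], [0, 0, 0, 0, 0, 0, 1], [0, 0, 0, 0, 0, 0, 1]]
  ]
}}

```text
clock: 3.53
eef_pos: [0.485, 0.2497, 0.0348]
tool_rot: [0.94, 0.34, 0.003, -0.0]
ft_force: [0.0, -0.3, -0.7]
grip_width: 0.0181
```

>>> {"method": "move_arm", "body": {
  "moves": [
    [[0, 0, 0, 0, 0, 0, 1], [0, 0, 0, 0, 0, 0, 1], [0, 0, 0, 0, 0, 0, 1], [0, 0, 0, 0, 0, 0, 1]]
  ]
}}

```text
clock: 3.87
eef_pos: [0.4848, 0.2495, 0.0347]
tool_rot: [0.94, 0.34, 0.003, -0.0]
ft_force: [0.7, 0.5, 0.3]
grip_width: 0.0182
```

```bash
python3 st.py
```

```text
t 3.8667 pos [0.4848 0.2495 0.0347] psi_y -50.19 tool z [ 0.0051  0.0025 -1.    ] q [ 27.2  28.8 -11.1  49.8  -0.  167.4] F [0.67 0.52 0.27] T [ 0.02  0.03 -0.02] w 0.0182
```

>>> {"method": "move_arm", "body": {
  "moves": [
    [[0, 0, 0.02, 0, 0, 0, 1], [0, 0, 0.05, 0, 0, 0, 1], [0, 0, 0.08, 0, 0, 0, 1], [0, 0, 0.08, 0, 0, 0, 1], [0, 0, 0.08, 0, 0, 0, 1], [0, 0, 0.08, 0, 0, 0, 1], [0, 0, 0, 0, 0, 0, 1], [0, 0, 0, 0, 0, 0, 1]]
  ]
}}

```text
clock: 4.53
eef_pos: [0.4788, 0.2463, 0.2399]
tool_rot: [0.94, 0.34, -0.001, 0.0]
ft_force: [-0.7, -0.6, -2.7]
grip_width: 0.0184
```

```bash
python3 st.py;  python3 - <<'E'
from h import *
c=grab('wrist','w2'); W=cloud(c); o=get_obs(); p=o['eef_pos']
s=grab('scene','s2'); S=cloud(s); t=grab('top','t2'); T=cloud(t)
for n,X in (('w',W),('s',S),('t',T)):
    m=(np.hypot(X[...,0]-p[0],X[...,1]-p[1])<.045)&(abs(X[...,2]-p[2]+.02)<.02)
    P=X[m]; print(n,len(P)); 
    if len(P)>9: print(P.mean(0),cv2.minEnclosingCircle(P[:,:2].astype(np.float32)), np.percentile(P[:,2],[5,50,95]))
vs,us=np.where((np.hypot(S[...,0]-p[0],S[...,1]-p[1])<.06)&(abs(S[...,2]-p[2])<.06)); print(us.min(),us.max(),vs.min(),vs.max())
a=cv2.resize(s['pixels'][max(0,vs.min()-30):vs.max()+30,us.min()-40:us.max()+40],(450,450))
b=cv2.resize(c['pixels'],(340,450))[:,:,:]
cv2.imwrite('pics/c2.png',np.hstack([a,b])[:,:,::-1])
E
```

```text
t 4.5333 pos [0.4788 0.2463 0.2399] psi_y -50.2 tool z [-0.0017 -0.0011 -1.    ] q [ 27.2  18.3   6.1  77.9  -0.  167.4] F [-0.68 -0.57 -2.73] T [ 0.06 -0.02 -0.01] w 0.0184
w 5997
[0.48917156 0.25477921 0.22513213] ((0.4778456687927246, 0.24539312720298767), 0.03532048687338829) [0.22268983 0.22413078 0.23655666]
s 348
[0.49037135 0.24507232 0.22450238] ((0.47888702154159546, 0.24385930597782135), 0.03586975857615471) [0.21883703 0.22359783 0.23644591]
t 115
[0.47557043 0.22009851 0.22305641] ((0.47628337144851685, 0.2194739580154419), 0.024319693446159363) [0.21786417 0.22258413 0.22860866]
339 381 146 186
```

View pics/c2.png

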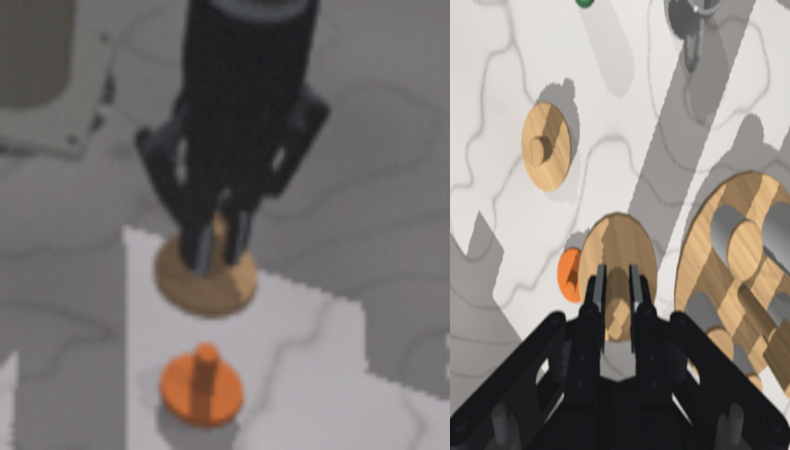

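The lid is held level: disc top at 0.224 with TCP at 0.240, so its underside is about 34 mm below the TCP and centred. Next I carry it near the jar and look with the wrist camera.

>>> {"method": "move_arm", "body": {
  "moves": [
    [[0.02, -0.06, 0.006, 0, 0, -0.143, 1], [0.02, -0.07, 0.006, 0, 0, -0.143, 1], [0.02, -0.07, 0.006, 0, 0, -0.143, 1], [0.02, -0.07, 0.006, 0, 0, -0.143, 1], [0.02, -0.07, 0.005, 0, 0, -0.143, 1], [0.02, -0.07, 0.004, 0, 0, -0.143, 1], [0.02, -0.05, 0, 0, 0, -0.143, 1], [0, 0, 0, 0, 0, 0, 1]]
  ]
}}

```text
clock: 5.35
eef_pos: [0.5398, 0.0072, 0.2365]
tool_rot: [0.997, 0.077, -0.019, -0.002]
ft_force: [-0.4, 0.1, -0.6]
grip_width: 0.0181
```

>>> {"method": "move_arm", "body": {
  "moves": [
    [[0, 0, 0, 0, 0, 0, 1], [0, 0, 0, 0, 0, 0, 1]]
  ]
}}

```text
clock: 5.52
eef_pos: [0.538, 0.0054, 0.2323]
tool_rot: [0.997, 0.075, -0.023, -0.003]
ft_force: [-0.6, -0.4, 0.2]
grip_width: 0.0182
```

```bash
python3 st.py;  python3 - <<'E'
from h import *
c=grab('wrist','w3'); W=cloud(c)
def fit(m,lab):
    P=W[m]; print(lab,len(P),P.mean(0).round(4),np.round(cv2.minEnclosingCircle(P[:,:2].astype(np.float32))[0],4),round(cv2.minEnclosingCircle(P[:,:2].astype(np.float32))[1],4))
fit((abs(W[...,2]-.121)<.005)&(np.hypot(W[...,0]-.6505,W[...,1]+.016)<.045),'rim')
E
```

```text
t 5.5167 pos [0.538  0.0054 0.2323] psi_y -81.38 tool z [-0.0467  0.0016 -0.9989] q [5.000e-01 2.050e+01 8.000e+00 8.020e+01 1.000e-01 1.719e+02] F [-0.59 -0.42  0.18] T [ 0.   -0.04 -0.07] w 0.0182
rim 1857 [ 0.6543 -0.0162  0.1214] [ 0.6515 -0.0153] 0.034
```

View pics/w3.png

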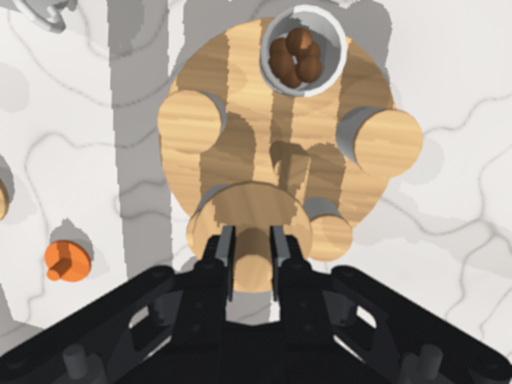

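>>> {"method": "move_arm", "body": {
  "moves": [
    [[0, 0, 0.03, 0, -0.09, 0, 1], [0.05, -0.01, 0.02, 0, 0, 0, 1], [0.06, -0.01, 0.005, 0, 0, 0, 1], [0.06, -0.01, 0.005, 0, 0, 0, 1], [0.05, -0.01, 0, 0, 0, 0, 1], [0.01, 0, 0, 0, 0, 0, 1], [0, 0, 0, 0, 0, 0, 1], [0, 0, 0, 0, 0, 0, 1]]
  ]
}}

```text
clock: 6.23
eef_pos: [0.6446, -0.0016, 0.2537]
tool_rot: [0.996, 0.087, -0.012, -0.003]
ft_force: [-0.7, 0.0, -1.0]
grip_width: 0.0183
```

```bash
python3 st.py
```

```text
t 6.2333 pos [ 0.6446 -0.0016  0.2537] psi_y -80.06 tool z [-0.0247  0.0038 -0.9997] q [ -0.2  32.2  29.5  88.7   0.2 169.8] F [-0.72  0.01 -0.96] T [-0.   -0.06  0.01] w 0.0183
```

>>> {"method": "move_arm", "body": {
  "moves": [
    [[0.012, -0.026, -0.02, -0.007, -0.047, 0, 1], [0, 0, -0.04, 0, 0, 0, 1], [0, 0, -0.03, 0, 0, 0, 1], [0, 0, -0.02, 0, 0, 0, 1], [0, 0, 0, 0, 0, 0, 1], [0, 0, 0, 0, 0, 0, 1]]
  ]
}}

```text
clock: 6.73
eef_pos: [0.6436, -0.0084, 0.1979]
tool_rot: [0.996, 0.092, -0.002, -0.001]
ft_force: [0.3, -0.9, -1.0]
grip_width: 0.018
```

```bash
python3 st.py
```

```text
t 6.7333 pos [ 0.6436 -0.0084  0.1979] psi_y -79.49 tool z [-0.0032  0.0011 -1.    ] q [-8.000e-01  3.170e+01  2.050e+01  7.900e+01  1.000e-01  1.687e+02] F [ 0.34 -0.92 -1.  ] T [0.03 0.01 0.01] w 0.018
```

>>> {"method": "move_arm", "body": {
  "moves": [
    [[0.016, -0.018, -0.02, 0, 0, 0, 1], [0.004, -0.004, -0.02, 0, 0, 0, 1], [0, 0, -0.005, 0, 0, 0, 1], [0, 0, 0, 0, 0, 0, 1], [0, 0, 0, 0, 0, 0, 1]]
  ]
}}

```text
clock: 7.15
eef_pos: [0.6543, -0.0193, 0.1764]
tool_rot: [0.996, 0.092, 0.0, -0.0]
ft_force: [0.3, 0.4, -1.5]
grip_width: 0.0183
```

```bash
python3 st.py
```

```text
t 7.15 pos [ 0.6543 -0.0193  0.1764] psi_y -79.39 tool z [ 0.     0.001 -1.   ] q [-1.700e+00  3.340e+01  2.020e+01  7.670e+01  1.000e-01  1.677e+02] F [ 0.27  0.41 -1.47] T [ 0.02 -0.05  0.03] w 0.0183
```

>>> {"method": "move_arm", "body": {
  "moves": [
    [[-0.005, 0.007, -0.008, 0, 0, 0, 1], [0, 0, 0, 0, 0, 0, 1], [0, 0, 0, 0, 0, 0, 1]]
  ]
}}

```text
clock: 7.4
eef_pos: [0.6519, -0.0156, 0.1726]
tool_rot: [0.996, 0.092, 0.001, -0.001]
ft_force: [-0.5, -0.3, -0.7]
grip_width: 0.0183
```

```bash
python3 st.py;  python3 - <<'E'
from h import *
p=get_obs()['eef_pos']
for n in ('scene','top','wrist'):
    c=grab(n,n+'4'); X=cloud(c)
    m=(np.hypot(X[...,0]-p[0],X[...,1]-p[1])<.05)&(abs(X[...,2]-(p[2]-.0155))<.006); P=X[m]
    if len(P)>5: print(n,len(P),P.mean(0).round(4),[np.round(a,4) for a in cv2.minEnclosingCircle(P[:,:2].astype(np.float32))])
    m=(np.hypot(X[...,0]-.6515,X[...,1]+.0155)<.04)&(abs(X[...,2]-.085)<.035); P=X[m]
    if n=='scene':
        Q=P[(P[:,2]<.115)]
        A=np.c_[2*Q[:,:2],np.ones(len(Q))]; x=np.linalg.lstsq(A,(Q[:,:2]**2).sum(1),rcond=None)[0]; print('jar wall',len(Q),x[:2],np.sqrt(x[2]+x[:2]@x[:2]))
s=load('scene4'); cv2.imwrite('pics/c4.png',cv2.resize(s['pixels'][140:290,170:320],None,fx=4,fy=4)[:,:,::-1])
E
```

```text
t 7.4 pos [ 0.6519 -0.0156  0.1726] psi_y -79.41 tool z [ 0.001   0.0011 -1.    ] q [-1.40e+00  3.32e+01  1.92e+01  7.59e+01  1.00e-01  1.68e+02] F [-0.54 -0.27 -0.66] T [ 0.01  0.04 -0.07] w 0.0183
scene 294 [ 0.6612 -0.0095  0.1557] [array([ 0.6503, -0.0148]), np.float64(0.0348)]
jar wall 547 [ 0.65400192 -0.01365541] 0.030149476645829308
wrist 5431 [ 0.665  -0.012   0.1567] [array([ 0.6502, -0.0152]), np.float64(0.0354)]
```

View pics/c4.png

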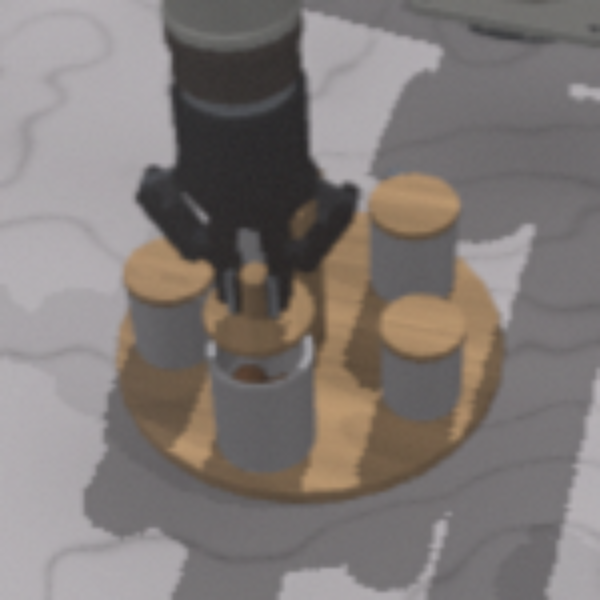

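The lid is within about 1 mm of the rim centre in both the scene and wrist views. Lowering it, watching the force.

>>> {"method": "move_arm", "body": {
  "moves": [
    [[0.001, -0.001, -0.016, 0, 0, 0, 1], [0, 0, -0.012, 0, 0, 0, 1], [0, 0, -0.01, 0, 0, 0, 1], [0, 0, -0.006, 0, 0, 0, 1], [0, 0, 0, 0, 0, 0, 1]]
  ]
}}

```text
clock: 7.97
eef_pos: [0.6526, -0.0161, 0.1485]
tool_rot: [0.996, 0.092, 0.001, -0.0]
ft_force: [0.8, -0.1, -1.2]
grip_width: 0.0182
```

```bash
python3 st.py
```

```text
t 7.9667 pos [ 0.6526 -0.0161  0.1485] psi_y -79.41 tool z [ 0.0015  0.0011 -1.    ] q [-1.40e+00  3.40e+01  1.69e+01  7.28e+01  1.00e-01  1.68e+02] F [ 0.77 -0.14 -1.19] T [ 0.04  0.04 -0.02] w 0.0182
```

>>> {"method": "move_arm", "body": {
  "moves": [
    [[0, 0, -0.005, 0, 0, 0, 1], [0, 0, -0.003, 0, 0, 0, 1], [0, 0, 0, 0, 0, 0, 1]]
  ]
}}

```text
clock: 8.22
eef_pos: [0.6527, -0.0162, 0.1462]
tool_rot: [0.996, 0.092, 0.002, -0.0]
ft_force: [-0.4, -0.3, -0.8]
grip_width: 0.0184
```

```bash
python3 st.py
```

```text
t 8.2167 pos [ 0.6527 -0.0162  0.1462] psi_y -79.41 tool z [ 0.0031  0.0011 -1.    ] q [-1.50e+00  3.40e+01  1.66e+01  7.24e+01  1.00e-01  1.68e+02] F [-0.43 -0.26 -0.83] T [-0.02 -0.03 -0.05] w 0.0184
```

Down a touch more until contact.

>>> {"method": "move_arm", "body": {
  "moves": [
    [[0, 0, -0.005, 0, 0, 0, 1], [0, 0, -0.002, 0, 0, 0, 1], [0, 0, 0, 0, 0, 0, 1]]
  ]
}}

```text
clock: 8.47
eef_pos: [0.6535, -0.0163, 0.146]
tool_rot: [0.996, 0.092, 0.004, -0.0]
ft_force: [-0.8, -0.2, -0.6]
grip_width: 0.018
```

```bash
python3 st.py
```

```text
t 8.4667 pos [ 0.6535 -0.0163  0.146 ] psi_y -79.42 tool z [ 0.0072  0.001  -1.    ] q [-1.50e+00  3.39e+01  1.64e+01  7.21e+01  1.00e-01  1.68e+02] F [-0.78 -0.17 -0.65] T [ 0.04  0.01 -0.03] w 0.018
```

>>> {"method": "move_arm", "body": {
  "moves": [
    [[0, 0, 0, 0, 0, 0, 0.4], [0, 0, 0, 0, 0, 0, 0.2], [0, 0, 0, 0, 0, 0, 0], [0, 0, 0, 0, 0, 0, 0], [0, 0, 0, 0, 0, 0, 0]]
  ]
}}

```text
clock: 8.88
eef_pos: [0.6538, -0.0163, 0.1449]
tool_rot: [0.996, 0.092, 0.004, -0.0]
ft_force: [0.0, 0.7, -0.0]
grip_width: 0.0427
```

>>> {"method": "move_arm", "body": {
  "moves": [
    [[0, 0, 0.03, 0, 0, 0, 0], [0, 0, 0.06, 0, 0, 0, 0], [0, 0, 0.06, 0, 0, 0, 0], [-0.05, 0, 0.04, 0, 0, 0, -0.5], [-0.05, 0, 0.01, 0, 0, -0.05, -0.5], [-0.05, 0, 0, 0, 0, -0.05, -0.5], [0, 0, 0, 0, 0, -0.05, -0.5], [0, 0, 0, 0, 0, 0, -0.5]]
  ]
}}

```text
clock: 9.55
eef_pos: [0.5739, -0.0162, 0.2437]
tool_rot: [0.999, 0.051, -0.0, -0.001]
ft_force: [1.0, -0.1, -0.0]
grip_width: 0.0643
```

```bash
python3 st.py;  python3 - <<'E'
from h import *
from scipy.optimize import least_squares
for n in ('scene','top','wrist'):
    c=grab(n,n+'5'); X=cloud(c)
    m=(np.hypot(X[...,0]-.6515,X[...,1]+.0155)<.045)&(abs(X[...,2]-.129)<.007); P=X[m]
    if len(P)>5:
        cc,r=cv2.minEnclosingCircle(P[:,:2].astype(np.float32)); f=np.linalg.lstsq(np.c_[P[:,:2]-cc,np.ones(len(P))],P[:,2],rcond=None)[0]
        print(n,len(P),np.round(cc,4),round(r,4),'z',f[2].round(4),'tilt',f[:2].round(3))
    m=(np.hypot(X[...,0]-.6515,X[...,1]+.0155)<.03)&(X[...,2]>.155)&(X[...,2]<.168); print('knob',X[m].mean(0) if m.any() else None, m.sum())
s=load('scene5'); w=load('wrist5')
cv2.imwrite('pics/c5.png',np.hstack([cv2.resize(s['pixels'][160:280,180:300],(400,400)),cv2.resize(w['pixels'][:300,:400],(400,400))])[:,:,::-1])
E
```

```text
t 9.55 pos [ 0.5739 -0.0162  0.2437] psi_y -84.11 tool z [-8.0e-04  1.5e-03 -1.0e+00] q [-1.700e+00  2.230e+01  1.240e+01  8.020e+01  1.000e-01  1.725e+02] F [ 0.96 -0.09 -0.02] T [-0.   -0.02  0.04] w 0.0643
scene 390 [ 0.6517 -0.0148] 0.0358 z 0.129 tilt [-0.014 -0.01 ]
knob [ 0.65320804 -0.01508611  0.16005004] 43
knob None 0
wrist 5009 [ 0.6516 -0.0155] 0.0352 z 0.1301 tilt [-0.001  0.001]
knob [ 0.65199764 -0.01576312  0.16183717] 606
```

View pics/c5.png

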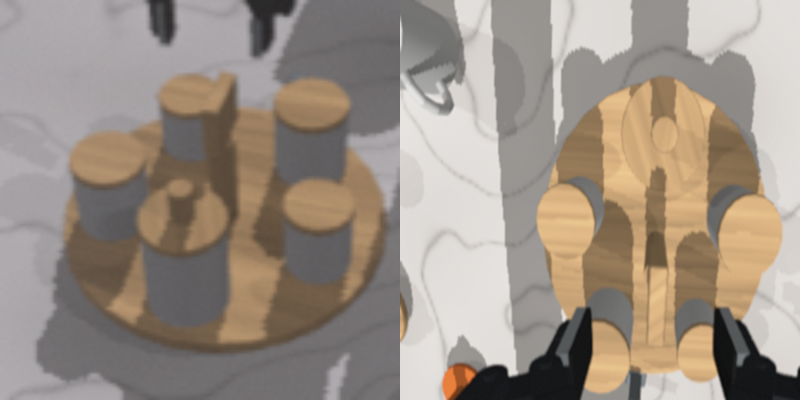

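The lid is home: disc top at 0.129–0.130 (expected 0.129), tilt about 0, centred within 1 mm, and released. Next I measure the handle from the wrist view.

Run:
```python
from h import *
for n in ('wrist5','scene5','top5'):
    X=cloud(load(n)); m=(np.hypot(X[...,0]-.5565,X[...,1]+.02)<.035)&(abs(X[...,2]-.176)<.005); P=X[m][:,:2]
    if len(P)<10: continue
    r=cv2.minAreaRect(P.astype(np.float32)*1000); print(n,len(P),r)
```

```text
wrist5 1129 ((557.5270385742188, -20.161907196044922), (50.116294860839844, 14.02871036529541), 2.830946207046509)
scene5 69 ((556.62255859375, -19.473445892333984), (51.1523551940918, 12.407726287841797), 3.1596105098724365)
```

>>> {"method": "move_arm", "body": {
  "moves": [
    [[-0.034, -0.008, -0.02, 0, 0, -0.066, -0.5], [0, 0, -0.04, 0, 0, 0, -0.5], [0, 0, -0.03, 0, 0, 0, -0.5], [0, 0, 0, 0, 0, 0, -0.5], [0, 0, 0, 0, 0, 0, -0.5]]
  ]
}}

```text
clock: 10.12
eef_pos: [0.5615, -0.0204, 0.1958]
tool_rot: [0.999, 0.035, 0.001, -0.001]
ft_force: [-0.1, -0.5, 0.9]
grip_width: 0.064
```

```bash
python3 st.py
```

```text
t 10.1167 pos [ 0.5615 -0.0204  0.1958] psi_y -85.97 tool z [ 0.0011  0.0014 -1.    ] q [-2.100e+00  2.210e+01  4.800e+00  7.270e+01  1.000e-01  1.739e+02] F [-0.14 -0.54  0.94] T [-0.03  0.03 -0.01] w 0.064
```

>>> {"method": "move_arm", "body": {
  "moves": [
    [[-0.008, 0.001, -0.03, 0, 0, -0.02, -0.5], [0, 0, -0.03, 0, 0, 0, -0.5], [0, 0, -0.03, 0, 0, 0, -0.5], [0, 0, -0.012, 0, 0, 0, -0.5], [0, 0, 0, 0, 0, 0, -0.5], [0, 0, 0, 0, 0, 0, -0.5]]
  ]
}}

```text
clock: 10.62
eef_pos: [0.5633, -0.0198, 0.1469]
tool_rot: [1.0, 0.031, 0.004, -0.001]
ft_force: [-0.0, -0.2, 0.5]
grip_width: 0.0644
```

```bash
python3 st.py
```

```text
t 10.6167 pos [ 0.5633 -0.0198  0.1469] psi_y -86.5 tool z [ 0.008   0.0013 -1.    ] q [-2.100e+00  2.380e+01 -0.000e+00  6.570e+01  1.000e-01  1.744e+02] F [-0.04 -0.21  0.54] T [-0.02 -0.02  0.02] w 0.0644
```

>>> {"method": "move_arm", "body": {
  "moves": [
    [[-0.012, 0, -0.002, 0, 0.015, 0, -0.5], [0, 0, 0, 0, 0, 0, -0.5], [0, 0, 0, 0, 0, 0, -0.5]]
  ]
}}

```text
clock: 10.87
eef_pos: [0.5587, -0.0198, 0.1484]
tool_rot: [1.0, 0.031, 0.002, -0.001]
ft_force: [-0.2, -0.0, 0.1]
grip_width: 0.064
```

```bash
python3 st.py
```

```text
t 10.8667 pos [ 0.5587 -0.0198  0.1484] psi_y -86.49 tool z [ 0.0033  0.0012 -1.    ] q [-2.100e+00  2.350e+01 -4.000e-01  6.600e+01  1.000e-01  1.744e+02] F [-0.17 -0.03  0.14] T [ 0.05 -0.02  0.04] w 0.064
```

>>> {"method": "move_arm", "body": {
  "moves": [
    [[-0.001, 0, -0.004, 0, 0, 0, 0.2], [0, 0, 0, 0, 0, 0, 0.6], [0, 0, 0, 0, 0, 0, 1], [0, 0, 0, 0, 0, 0, 1], [0, 0, 0, 0, 0, 0, 1], [0, 0, 0, 0, 0, 0, 1], [0, 0, 0, 0, 0, 0, 1], [0, 0, 0, 0, 0, 0, 1]]
  ]
}}

```text
clock: 11.53
eef_pos: [0.5593, -0.0211, 0.1484]
tool_rot: [1.0, 0.03, 0.004, 0.0]
ft_force: [-0.2, -0.1, 0.1]
grip_width: 0.013
```

```bash
python3 st.py
```

```text
t 11.5333 pos [ 0.5593 -0.0211  0.1484] psi_y -86.55 tool z [ 7.4e-03 -7.0e-04 -1.0e+00] q [ -2.1  23.4  -0.5  65.7  -0.  174.4] F [-0.18 -0.14  0.09] T [-0.02  0.06  0.07] w 0.013
```

Gripped. Turning gently, first few rows.

>>> {"method": "move_arm", "body": {
  "moves": [
    [[0, 0, 0, 0, 0, 0.04, 1], [0, 0, 0, 0, 0, 0.08, 1], [0, 0, 0, 0, 0, 0.1, 1], [0, 0, 0, 0, 0, 0.1, 1], [0, 0, 0, 0, 0, 0.1, 1], [0, 0, 0, 0, 0, 0.1, 1]]
  ]
}}

```text
clock: 12.03
eef_pos: [0.559, -0.0199, 0.1484]
tool_rot: [0.985, 0.174, 0.003, -0.001]
ft_force: [-0.1, -0.3, 0.2]
grip_width: 0.0132
```

```bash
python3 st.py
```

```text
t 12.0333 pos [ 0.559  -0.0199  0.1484] psi_y -69.94 tool z [ 0.0063  0.0032 -1.    ] q [ -2.1  23.4  -0.5  65.8   0.2 157.8] F [-0.08 -0.25  0.15] T [-0.01  0.04 -0.05] w 0.0132
```

>>> {"method": "move_arm", "body": {
  "moves": [
    [[-0.001, 0, 0, 0, 0, 0.13, 1], [0, 0, 0, 0, 0, 0.13, 1], [0, 0, 0, 0, 0, 0.13, 1], [0, 0, 0, 0, 0, 0.13, 1], [0, 0, 0, 0, 0, 0.13, 1], [0, 0, 0, 0, 0, 0.13, 1], [0, 0, 0, 0, 0, 0.13, 1], [0, 0, 0, 0, 0, 0.13, 1]]
  ]
}}

```text
clock: 12.7
eef_pos: [0.5576, -0.0179, 0.1484]
tool_rot: [0.893, 0.449, 0.002, -0.003]
ft_force: [-1.5, -0.1, 0.5]
grip_width: 0.0136
```

```bash
python3 st.py
```

```text
t 12.7 pos [ 0.5576 -0.0179  0.1484] psi_y -36.58 tool z [ 0.0015  0.0067 -1.    ] q [ -2.   23.4  -0.4  66.1   0.4 124.5] F [-1.53 -0.11  0.54] T [-0.18 -0.07 -0.12] w 0.0136
```

>>> {"method": "move_arm", "body": {
  "moves": [
    [[0, -0.002, 0, -0.004, 0, 0.13, 1], [0, -0.002, 0, -0.004, 0, 0.13, 1], [0, 0, 0, -0.003, 0, 0.13, 1], [0, 0, 0, 0, 0, 0.13, 1], [0, 0, 0, 0, 0, 0.13, 1], [0, 0, 0, 0, 0, 0.13, 1], [0, 0, 0, 0, 0, 0.13, 1], [0, 0, 0, 0, 0, 0.13, 1]]
  ]
}}

```text
clock: 13.37
eef_pos: [0.5552, -0.0172, 0.1484]
tool_rot: [0.727, 0.687, -0.0, -0.003]
ft_force: [-2.3, -1.9, 0.3]
grip_width: 0.013
```

```bash
python3 st.py
```

```text
t 13.3667 pos [ 0.5552 -0.0172  0.1484] psi_y -3.21 tool z [-0.005   0.0042 -1.    ] q [-1.9 23.4 -0.4 66.4  0.2 91.3] F [-2.32 -1.89  0.28] T [ 0.06 -0.19 -0.08] w 0.013
```

>>> {"method": "move_arm", "body": {
  "moves": [
    [[0.002, -0.003, 0, -0.002, -0.003, 0.13, 1], [0.002, -0.002, 0, -0.002, -0.003, 0.13, 1], [0, 0, 0, 0, 0, 0.13, 1], [0, 0, 0, 0, 0, 0.13, 1], [0, 0, 0, 0, 0, 0.13, 1], [0, 0, 0, 0, 0, 0.13, 1], [0, 0, 0, 0, 0, 0.13, 1], [0, 0, 0, 0, 0, 0.13, 1]]
  ]
}}

```text
clock: 14.03
eef_pos: [0.5528, -0.0177, 0.1485]
tool_rot: [0.499, 0.866, -0.002, -0.005]
ft_force: [-2.2, -1.8, 0.3]
grip_width: 0.0136
```

```bash
python3 st.py
```

```text
t 14.0333 pos [ 0.5528 -0.0177  0.1485] psi_y 30.07 tool z [-0.0109  0.0018 -0.9999] q [-1.9 23.4 -0.4 66.8  0.1 58.1] F [-2.2  -1.78  0.27] T [ 0.1  -0.39 -0.05] w 0.0136
```

>>> {"method": "move_arm", "body": {
  "moves": [
    [[0.003, 0, 0, 0, -0.007, 0.13, 1], [0.002, 0, 0, 0, -0.007, 0.13, 1], [0, 0, 0, 0, -0.004, 0.13, 1], [0, 0, 0, 0, 0, 0.13, 1], [0, 0, 0, 0, 0, 0.13, 1], [0, 0, 0, 0, 0, 0.13, 1], [0, 0, 0, 0, 0, 0.12, 1], [0, 0, 0, 0, 0, 0.1, 1]]
  ]
}}

```text
clock: 14.7
eef_pos: [0.5513, -0.0194, 0.1484]
tool_rot: [0.243, 0.97, -0.002, -0.003]
ft_force: [-0.5, -2.3, 0.4]
grip_width: 0.0132
```

```bash
python3 st.py
```

```text
t 14.7 pos [ 0.5513 -0.0194  0.1484] psi_y 61.87 tool z [-0.0077 -0.0025 -1.    ] q [-1.9 23.1 -0.9 66.4 -0.2 26.2] F [-0.54 -2.28  0.43] T [ 0.15 -0.   -0.12] w 0.0132
```

>>> {"method": "move_arm", "body": {
  "moves": [
    [[0.002, 0, 0, 0, -0.004, 0.11, 1], [0.002, 0, 0, 0, -0.004, 0.11, 1], [0, 0, 0, 0, 0, 0.11, 1], [0, 0, 0, 0, 0, 0.1, 1], [0, 0, 0, 0, 0, 0.1, 1], [0, 0, 0, 0, 0, 0.08, 1], [0, 0, 0, 0, 0, 0.05, 1], [0, 0, 0, 0, 0, 0.03, 1]]
  ]
}}

```text
clock: 15.37
eef_pos: [0.5509, -0.0209, 0.1484]
tool_rot: [0.053, 0.999, -0.002, -0.003]
ft_force: [0.7, -1.9, 0.8]
grip_width: 0.0131
```

```bash
python3 st.py
python3 - <<'E'
from h import *
for n in ('scene','top','wrist'): 
    c=grab(n,n+'6'); X=cloud(c)
    # lid disc / jar near front
    m=(np.hypot(X[...,0]-.462,X[...,1]+.0134)<.06)&(abs(X[...,2]-.129)<.006); P=X[m]
    if len(P)>8: print(n,'disc',len(P),P.mean(0).round(4),[np.round(a,4) for a in cv2.minEnclosingCircle(P[:,:2].astype(np.float32))])
    m=(np.hypot(X[...,0]-.462,X[...,1]+.0134)<.04)&(abs(X[...,2]-.159)<.006); P=X[m]
    if len(P)>3: print(n,'knob',len(P),P.mean(0).round(4))
    m=(np.hypot(X[...,0]-.393,X[...,1]+.0085)<.03)&(abs(X[...,2]-.058)<.01); P=X[m]
    if len(P)>3: print(n,'pointer',len(P),P.mean(0).round(4))
s=load('scene6'); t=load('top6')
cv2.imwrite('pics/c6.png',np.hstack([cv2.resize(s['pixels'][120:280,170:330],(400,400)),cv2.convertScaleAbs(cv2.resize(t['pixels'][150:250,210:310],(400,400)),alpha=1.8)])[:,:,::-1])
E
```

```text
t 15.3667 pos [ 0.5509 -0.0209  0.1484] psi_y 83.94 tool z [-0.0066 -0.0046 -1.    ] q [-2.  23.1 -1.  66.3 -0.3  4. ] F [ 0.74 -1.9   0.84] T [ 0.09  0.03 -0.08] w 0.0131
scene disc 111 [0.4681 0.0072 0.1283] [array([ 4.645e-01, -2.000e-04]), np.float64(0.0328)]
scene knob 4 [ 0.4547 -0.0054  0.1599]
wrist disc 13064 [ 0.4629 -0.0095  0.13  ] [array([ 0.4623, -0.0094]), np.float64(0.0351)]
wrist knob 2096 [ 0.4626 -0.0096  0.1618]
```

View pics/c6.png

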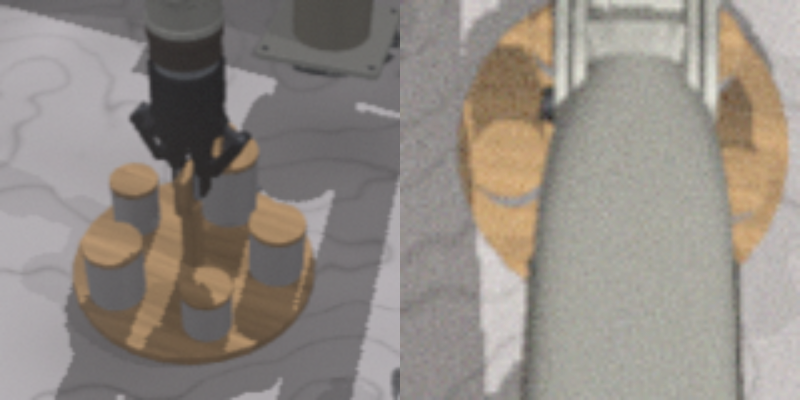

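View pics/wrist6.png

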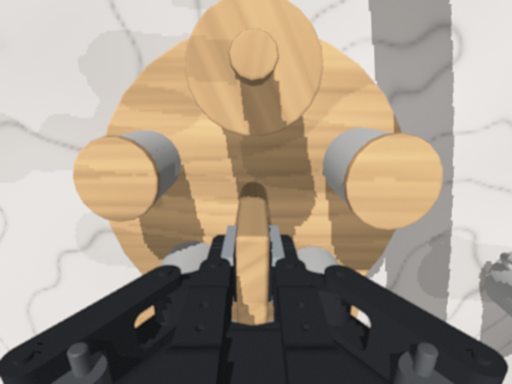

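The lid rides flat on the jar, knob at wrist (254,54). The jar is at 173.7°, the pointer line at about 176.0°, so I turn about 2.3° more.

>>> {"method": "move_arm", "body": {
  "moves": [
    [[0, 0, 0, 0, 0, 0.03, 1], [0, 0, 0, 0, 0, 0.03, 1], [0, 0, 0, 0, 0, 0.015, 1], [0, 0, 0, 0, 0, 0, 1], [0, 0, 0, 0, 0, 0, 1], [0, 0, 0, 0, 0, 0, 1]]
  ]
}}

```text
clock: 16.02
eef_pos: [0.5508, -0.0211, 0.1485]
tool_rot: [0.033, 0.999, -0.003, -0.003]
ft_force: [-1.0, -1.6, 0.8]
grip_width: 0.013
```

```bash
python3 st.py
python3 - <<'E'
from h import *
c=grab('wrist','w7'); X=cloud(c)
m=(np.hypot(X[...,0]-.462,X[...,1]+.0134)<.06)&(abs(X[...,2]-.129)<.006); P=X[m]
cc,r=cv2.minEnclosingCircle(P[:,:2].astype(np.float32)); f=np.linalg.lstsq(np.c_[P[:,:2]-cc,np.ones(len(P))],P[:,2],rcond=None)[0]
print('lid',np.round(cc,4),r,f.round(4),'ang',np.degrees(np.arctan2(cc[1]+.0202,cc[0]-.557)))
m=(np.hypot(X[...,0]-.393,X[...,1]+.0085)<.04)&(abs(X[...,2]-.058)<.01); print('pointer px',m.sum(), X[m].mean(0) if m.any() else '')
# pointer refined from top0 using pixels above 45mm, and tongue direction
T=cloud(load('top0')); m=(np.hypot(T[...,0]-.393,T[...,1]+.0085)<.02)&(T[...,2]>.05); P=T[m]; print('ptr',len(P),P.mean(0),np.median(P,0), (P.min(0)+P.max(0))/2)
# jar wall
m=(np.hypot(X[...,0]-cc[0],X[...,1]-cc[1])<.05)&(X[...,2]>.04)&(X[...,2]<.115); print('wall',m.sum())
# bystanders
S0=load('scene0');S1=grab('scene','s7'); d=np.abs(S0['pixels'].astype(int)-S1['pixels']).max(-1)
for n,(u,v,w,h) in dict(mug=(328,265,34,50),bottle=(98,165,32,52),tumbler=(394,254,32,40)).items(): print(n,'changed frac',(d[v:v+h,u:u+w]>40).mean())
E
```

```text
t 16.0167 pos [ 0.5508 -0.0211  0.1485] psi_y 86.28 tool z [-0.0065 -0.0053 -1.    ] q [-2.  23.  -1.  66.3 -0.3  1.7] F [-0.99 -1.6   0.79] T [ 0.13  0.04 -0.04] w 0.013
lid [ 0.4619 -0.0133] 0.035154227167367935 [-0.0005  0.001   0.1301] ang 175.8732760558322
pointer px 0 
ptr 23 [ 0.39388083 -0.00796071  0.05972134] [ 0.39391475 -0.0077308   0.05940208] [ 0.39394433 -0.00771492  0.06116877]
wall 0
mug changed frac 0.0
bottle changed frac 0.12079326923076923
tumbler changed frac 0.0
```

Run:
```python
from h import *
for n in ('scene0','s7'):
    X=cloud(load(n))[160:225,90:135].reshape(-1,3); P=X[X[:,2]>.03]; print(n,len(P),P.mean(0).round(4))
print(job_done())
```

```text
scene0 778 [ 0.6128 -0.4307  0.0984]
s7 776 [ 0.6129 -0.4308  0.0986]
the job is handed in; nothing more can be done
None
```

I put the small wooden lid on the open jar, let go of it, and turned the carousel about 173° by its handle until the jar faced the pointer. I handed the job in at about 16 s with the handle still gripped. The tool reports no verdict, so the results below are from my own last checks.

- **Lid:** it sits flat, with tilt about 0.001 rad and its disc top at 0.130 m (0.129 m expected when fully home). Before turning, it was within about 1 mm of the jar's centre. I did not measure that directly afterwards, because the jar wall was hidden under the lid.
- **Alignment:** the jar stands at 175.9°, and the pointer lies at 175.7–176.0°. That is under 1 mm off the front spot, against a 12 mm limit.
- **Pointer position:** this comes from the first top view only, because the arm and lid hid the pointer at the end.
- **Grip:** the fingers are shut on the handle at 13 mm and the arm is at rest. The wrist sensor cannot read finger contact force, so I did not measure the 2 N hold.
- **Mug, bottle and tumbler:** none moved. One image check showed a change around the bottle, but its measured position was the same to 0.1–0.2 mm, so that was most likely the arm's shadow.

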